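Half-open the work lamp's shutter over the tile

TASK

Switch the work lamp on by pressing its foot pedal right down to its stop for a moment and letting it come back up, then slide the lamp's spring-closed shutter by its orange tab until it is half open (pointer at the red mark), never letting it go far past half. Finish while still holding the shutter there with the gripper, because it springs shut if let go. Leave the tile, file, float and tray where they lie.

Things in the scene. Friction and masses are not known exactly. Their poses are not given: they have to be found in the camera images.
- lamp: White plastic work lamp, a box 90 (x) x 230 (y) x 102 (z) mm fixed to the ledge. Origin at the centre of its underside. Its lit window is in its +x face, its shutter slides along its +y axis. It may stand left or right of the robot's centre line, turned up to 0.4 rad; z is up.
- shutter (a joint): Travel of the lamp's dark steel shutter in m: 0 = shut (where its spring holds it), 0.08 = fully open stop, 0.04 = half open. It opens towards the lamp's +y. The spring pushes it shut with about 3 N at the start of the travel, 9 N at half and 15 N at full travel.
- tab (a point): Centre of the orange tab of the shutter, which stands up above the lamp's top and moves with the shutter. The tab is 20 (x) x 14 (y, along the slide) x 46 (z) mm in the lamp's axes, from 104 to 150 mm above the ledge; this point is at 127 mm. Lamp top (102 mm) lies just below it. Free space on both y sides. A small black pointer at its foot points to the marks on the lamp's top: black = shut, red = half, black = fully open.
- half_mark (a point): Where the centre of the orange tab must be at half travel (fixed to the lamp, 40 mm along the lamp's +y from the shut place, 127 mm above the ledge; same axes as the lamp).
- pedal: Base of the foot switch, dark steel, 170 (x) x 110 (y) x 12 mm, fixed to the ledge, turned up to 0.6 rad. Origin at the centre of its underside, z up. The treadle's hinge lies across it (along y), 70 mm towards +x from the origin and 24 mm above the ledge.
- treadle (a joint): Angle of the pedal's grey treadle in rad: 0 = up (at rest, its spring holds it there), 0.22 = down on its stop. Pressed at its pad it takes about 7 N to start and 12 N at the stop; it rises again when let go.
- press (a point): Middle of the black rubber pad on top of the treadle (pad 70 x 74 mm), 115 mm from the hinge on the pedal's -x side, where to press down. Moves with the treadle: about 60 mm above the ledge at rest, about 36 mm on the stop. The treadle is 145 x 88 x 8 mm and slopes up towards the free (-x) end by 0.26 rad at rest, 0.04 rad on the stop.
- tile: Loose terracotta tile, 100 x 100 x 10 mm, flat on the ledge on the window side of the lamp. Origin at the centre of its underside. Leave alone.
- file: Loose chrome tile file, 250 long (x) x 22 x up to 22 mm with a black handle at -x, between lamp and pedal. Origin under its middle. Leave alone.
- float: Loose grey rubber float 240 (x) x 95 mm, 72 mm high with its wooden handle, far to the right (-y). Origin at the centre of its underside. Leave alone.
- tray: Loose stainless steel tray 240 (x) x 150 x 25 mm, far to the left (+y). Origin at the centre of its underside. Leave alone.

How it is judged:
On the way, in this order (a step that is already met when the one before it is completed fails the run):
1. the pedal is pressed down to its stop while the shutter is shut (value of joint treadle above 0.2 rad and value of joint shutter below 0.01 m), for 0.2 s.
2. with the pedal back up, the fingers hold the shutter half open (value of joint treadle below 0.04 rad and value of joint shutter between 0.032 and 0.048 m and contact force between the fingers and shutter above 4 N), for 0.3 s.
At the end, for the whole second after the job is handed in: The shutter stands still between 32 and 48 mm of its 80 mm travel, held there by the fingers (contact force over 4 N), and the pedal is back up (below 0.04 rad) (all of step 2 and velocity of joint shutter between -0.01 and 0.01 m/s); the arm keeps its last pose, push and grip.
It fails at once if the shutter is opened past 62 mm, well beyond half (value of joint shutter above 0.062 m).
It fails at once if the terracotta tile is moved by more than 15 mm (distance of tile from where it was at the start of the episode above 0.015 m).
It fails at once if the tile file is moved by more than 15 mm (distance of file from where it was at the start of the episode above 0.015 m).
It fails at once if the rubber float is moved by more than 15 mm (distance of float from where it was at the start of the episode above 0.015 m).
It fails at once if the steel tray is moved by more than 15 mm (distance of tray from where it was at the start of the episode above 0.015 m).
It also fails if it takes over 48 s, if anything falls off the work surface, if the arm or the gripper's body presses on something with over 40 N, if the wrist force passes 120 N, or if a joint passes its speed limit or range.

ROBOT

A 6-joint arm with a two-finger parallel gripper is mounted at the origin on the work surface. World frame = base frame: x ahead of the robot, y to its left, z up, the work surface at z = 0. Lengths are in m, angles in rad, forces in N, time in s.
With the tool pointing down it reaches from about 0.35 to 0.875 m from the base axis. Payload 4.2 kg.
Tool frame: the origin (TCP) lies between the finger pads; the fingertips stand 14 mm ahead of it and the grasp point (between the pads) lies 5 mm behind it (tip_reach is the distance from the TCP to the fingertips, in m); z points along the fingers, y is the direction in which the jaws open and shut (so a half turn about z gives the same grasp; the last joint's range is limited). The gripper opens to 85 mm and grips with 20 to 120 N. Pads are 22 mm wide; open, the fingers measure 114 mm over their backs; the gripper's body (76 mm by 85 mm) begins 54 mm behind the grasp point. The pads swing forward as they close: fully open they stand 13 mm farther back than shut.
Start: joints at [-0.994, 0.385, 0.008, 0, -1.194, -0.259], TCP at [0.195, -0.594, 0.245] pointing down, gripper open.
Joint ranges: [-3.14, 3.14], [-1.21, 2.06], [-1.07, 1.41], [-3.16, 2.05], [-2.99, -0.16], [-3.1, 3.1]. Speed limits (rad/s): [2.79, 2.79, 3.14, 3.14, 3.14, 3.14].

INTERFACE

Orientations are given as a unit quaternion [w, x, y, z].
In Python, from rig import get_state, camera, camera_info, sign_off, tip_reach gives the robot as it stands.
- The arm moves only by the tool drive_tool, never from a script. Its argument "motion" is a list of rows, each a list of 4 numbers: the shift along the tool's x, y, z in mm, then the turn about the tool's z in rad. In form: [[dx, dy, dz, twist], ...]. A call has 1 to 20 rows; each row is the pose to reach, as a shift and turn from the pose measured when the call began, along the tool's axes at that moment; what a row does not reach only later rows make up. A row lasts 1/8 s, in which the tool goes at most 62.5 mm and 10.7 degrees, less where a joint would pass 70% of its speed; a pose out of reach is approached as far as the arm can. A call with a gripper value outside its range is refused whole. "grip" is the gripper's target within -1 to 1 (shut at 1, half-way at 0, fully open at -1), set as the call begins (left out, the last holds). The fingers move at their own pace and stop on an object; "squeeze" is the grip in N (left out, the last holds). Time passes only in rows, so rows that repeat a pose let the fingers close. It gives the time, the measured TCP pose, the force and the opening at its end, in the units of the state.
- get_state(): the state, without advancing time (a new reading comes with each control period).
- camera(name): name is "side" or "top" or "wrist"; returns the picture (420x560x3 uint8, red, green, blue); there is no depth.
- camera_info(name): a dict with "intrinsics" (3x3 intrinsics, pixels), "rvec" (rotation vector, rad) and "tvec" (3), from world to camera coordinates, as OpenCV has them. Camera axes: x right, y down, z forward; pixel columns grow to the right and rows downward; lengths in m; the calibration is good to about 2 mm. A picture is of the moment at which its call begins: read the wrist's pose just before it. camera_info takes no time and is no camera call; for the wrist camera it gives the pose at the moment of the call.
- sign_off(): hands the job in, once; it reports no verdict.
The state is a dict: "t": time; "joint_positions": joint angles; "dq": joint speeds; "tau": joint torques, N m; "tcp_pos": TCP position; "eef_rot": TCP orientation; "ft_force": force on the tool from outside, world axes, zero at the start; "torque": the same for the moment, N m; "grip_width": finger opening in m.
Only numpy, scipy, OpenCV 4.12 (cv2) and the standard library are available. Lean on these libraries where they do the work, as an engineer would, in place of code of your own. Each camera call takes 0.05 s, during which the arm holds its last target.

## Working session

There is one attempt and no reset: what is moved stays moved. The work goes in short steps, Python scripts to look and compute and a tool call to move; the robot and the scene stay as the last step left them, time stands still between calls to the robot, and variables do not carry over. Pictures are saved under pics/ and viewed, and the job is handed in when it is done.

Besides the shell and the picture viewer there is one more tool, called after ">>>" as name(argument=value, ...) on one line, values as JSON. drive_tool: Moves the arm, as the interface text tells. Its arguments: {"type":"object","properties":{"motion":{"type":"array"},"grip":{"type":"number"},"squeeze":{"type":"number"}},"required":["motion"]}

```bash
mkdir -p pics; ls; python3 - <<'E'
from rig import *
import rig,cv2
s=get_state();print(s, tip_reach)
for n in("side","top","wrist"):
    i=camera_info(n);print(n,i)
    cv2.imwrite(f"pics/{n}0.png",camera(n)[:,:,::-1])
E
```

```text
pics
{'t': 0.0, 'joint_positions': array([-9.94408562e-01,  3.85569882e-01,  6.60561929e-03, -5.19176300e-04,
       -1.19398368e+00, -2.58583276e-01]), 'dq': array([-0.00018207,  0.00026572,  0.00026918,  0.000231  ,  0.00099051,
       -0.00084942]), 'tau': array([ 1.52222980e-03, -3.92284584e+01,  1.88406909e+01,  4.18631002e+00,
       -4.56686728e-03, -2.11948816e-06]), 'tcp_pos': array([ 0.19513929, -0.59316634,  0.2442026 ]), 'eef_rot': array([-2.15650739e-04, -1.58139709e-01,  9.87416132e-01,  1.08123715e-03]), 'ft_force': array([-0.43356144,  0.22174375,  0.06806996]), 'torque': array([0.00103352, 0.07576736, 0.03149374]), 'grip_width': 0.08545668374656538} 0.014
side {'intrinsics': array([[386.0521082 ,   0.        , 277.29827579],
       [  0.        , 386.0521082 , 207.26513483],
       [  0.        ,   0.        ,   1.        ]]), 'rvec': array([ 0.65281397, -2.68406083,  1.10951776]), 'tvec': array([0.54724504, 0.25526404, 1.15306394])}
top {'intrinsics': array([[448.83271803,   0.        , 284.03630951],
       [  0.        , 448.83271803, 207.89320024],
       [  0.        ,   0.        ,   1.        ]]), 'rvec': array([ 2.09740013, -2.15807358,  0.17298523]), 'tvec': array([0.02880424, 0.59650906, 1.29808758])}
wrist {'intrinsics': array([[296.32563927,   0.        , 283.1708683 ],
       [  0.        , 296.32563927, 210.53797316],
       [  0.        ,   0.        ,   1.        ]]), 'rvec': array([-1.73350988, -2.39373566, -0.34643063]), 'tvec': array([ 0.62423516, -0.03668971,  0.37881268])}
```

View pics/top0.png

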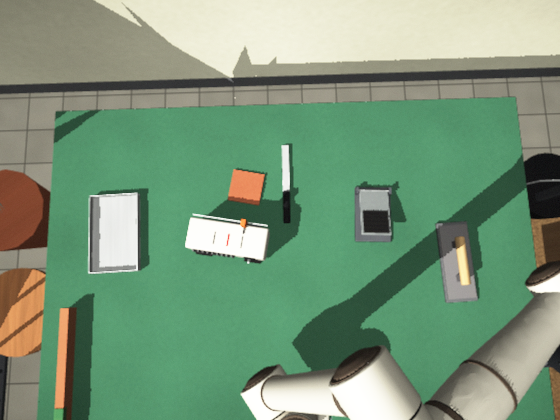

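View pics/side0.png

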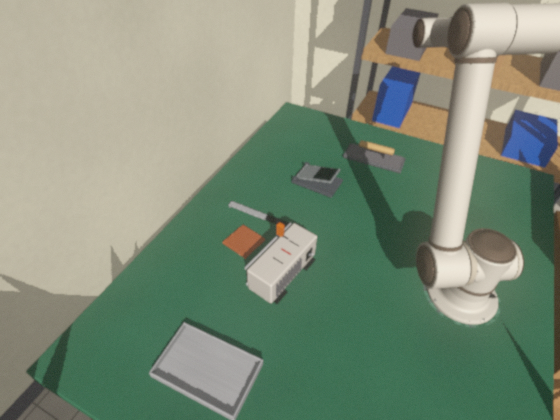

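View pics/wrist0.png

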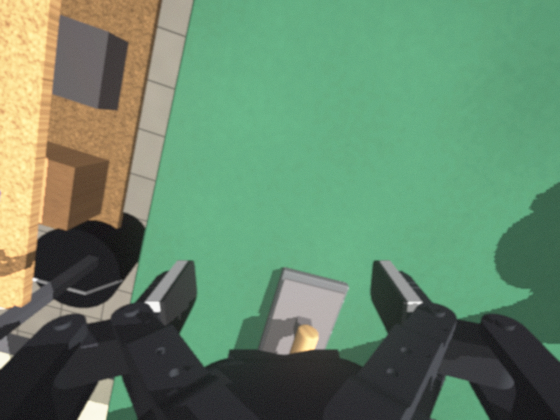

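The top picture (up = +x, left = +y) shows the lamp around (228,238), its tab at (243,223), the pedal at (373,214) with its pad at (376,222), and the file at (286,185). I'll enlarge these next.

```bash
python3 - <<'E'
import cv2
a=cv2.imread("pics/top0.png")
cv2.imwrite("pics/top0a.png",cv2.resize(a[160:280,175:305],None,fx=5,fy=5,interpolation=cv2.INTER_CUBIC))
cv2.imwrite("pics/top0b.png",cv2.resize(a[170:260,340:410],None,fx=6,fy=6,interpolation=cv2.INTER_CUBIC))
a=cv2.imread("pics/side0.png")
cv2.imwrite("pics/side0a.png",cv2.resize(a[140:310,220:350],None,fx=3.5,fy=3.5,interpolation=cv2.INTER_CUBIC))
E
```

```text
(no output)
```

View pics/top0a.png

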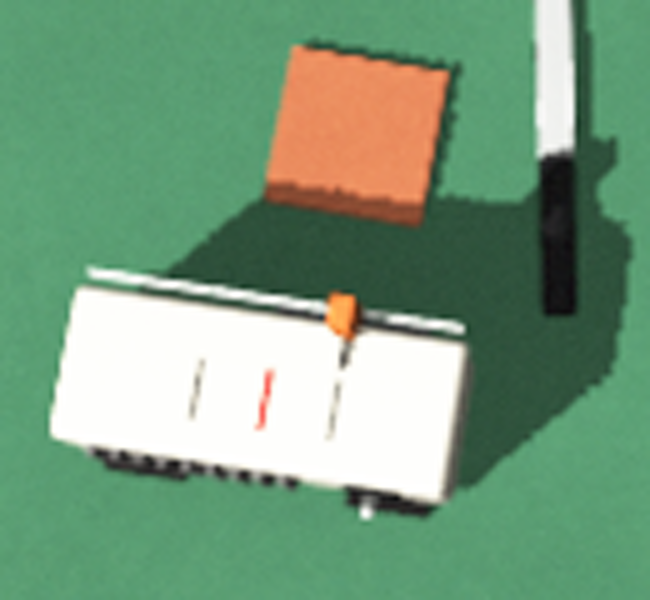

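View pics/top0b.png

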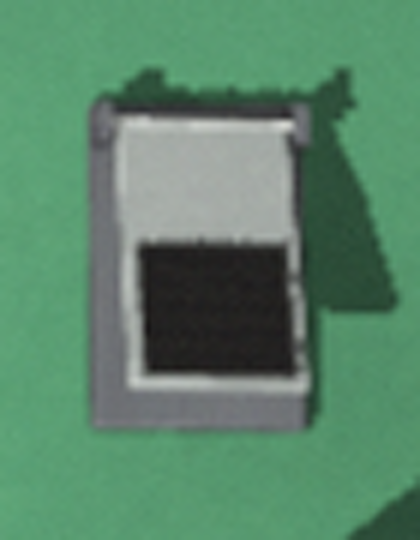

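View pics/side0a.png

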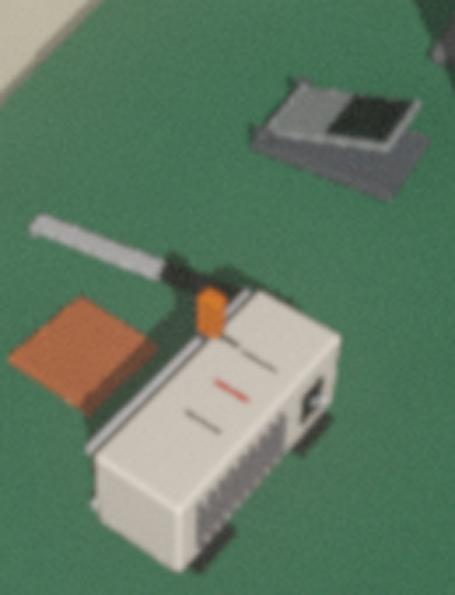

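```bash
cat > h.py <<'E'
import numpy as np,cv2
from rig import *
def ray(n,uv):
    i=camera_info(n);R,_=cv2.Rodrigues(i["rvec"]);t=i["tvec"]
    d=R.T@np.linalg.solve(i["intrinsics"],[uv[0],uv[1],1.]);return -R.T@t,d
def onz(n,uv,z):
    c,d=ray(n,uv);return c+d*(z-c[2])/d[2]
def proj(n,P):
    i=camera_info(n);return cv2.projectPoints(np.array(P,float).reshape(-1,3),i["rvec"],i["tvec"],i["intrinsics"],None)[0].reshape(-1,2)
E
python3 - <<'E'
from h import *
np.set_printoptions(precision=4,suppress=True)
T=lambda p:(175+p[0]/5-.4,160+p[1]/5-.4)
U=lambda p:(340+p[0]/6-.4,170+p[1]/6-.4)
S=lambda p:(220+p[0]/3.5-.4,140+p[1]/3.5-.4)
print("cams",ray("top",(0,0))[0],ray("side",(0,0))[0])
print("lamp top"); 
for p in[(78,290),(467,343),(445,500),(52,440)]:print(onz("top",T(p),.102))
print("lamp side")
for p in[(97,462),(262,292),(340,338),(180,508)]:print(onz("side",S(p),.102))
print("red",onz("top",T((269,370)),.102),onz("top",T((260,428)),.102))
print("red side",onz("side",S((216,381)),.102),onz("side",S((246,400)),.102))
print("blk",onz("top",T((340,382)),.102),onz("top",T((330,438)),.102))
print("tab",onz("top",T((342,303)),.150),onz("side",S((212,295)),.15))
print("pad")
for p,z in[((140,243),.05),((290,243),.05),((297,375),.068),((147,375),.068)]:print(onz("top",U(p),z))
for p,z in[((330,135),.05),((356,93),.05),((418,100),.068),((388,148),.068)]:print("s",onz("side",S(p),z))
print("base")
for p in[(92,430),(308,428),(95,100)]:print(onz("top",U(p),.012))
print("file handle", onz("top",T((560,155)),.02),onz("top",T((560,313)),.02))
print("tile",onz("top",T((345,130)),.01))
E
```

```text
cams [0.3672 0.0031 1.3809] [0.2144 0.8163 0.9909]
lamp top
[0.5679 0.2831 0.102 ]
[0.5305 0.0591 0.102 ]
[0.4412 0.0735 0.102 ]
[0.4816 0.2973 0.102 ]
lamp side
[0.5621 0.289  0.102 ]
[0.5239 0.0627 0.102 ]
[0.4413 0.0799 0.102 ]
[0.4838 0.2965 0.102 ]
red [0.5182 0.173  0.102 ] [0.4851 0.1783 0.102 ]
red side [0.5151 0.172  0.102 ] [0.4841 0.1783 0.102 ]
blk [0.5102 0.1323 0.102 ] [0.4783 0.1384 0.102 ]
tab [0.5488 0.1258 0.15  ] [0.543  0.1261 0.15  ]
pad
[ 0.5836 -0.2247  0.05  ]
[ 0.5814 -0.2995  0.05  ]
[ 0.5131 -0.2944  0.068 ]
[ 0.5152 -0.2213  0.068 ]
s [ 0.5742 -0.2192  0.05  ]
s [ 0.5766 -0.2973  0.05  ]
s [ 0.5063 -0.2963  0.068 ]
s [ 0.5063 -0.2087  0.068 ]
base
[ 0.4942 -0.2013  0.012 ]
[ 0.4921 -0.3109  0.012 ]
[ 0.6657 -0.2122  0.012 ]
file handle [0.6566 0.0026 0.02  ] [0.5579 0.0054 0.02  ]
tile [0.6787 0.1366 0.01  ]
```

```bash
cat >> h.py <<'E'
from scipy.spatial.transform import Rotation as Ro
def to(p,yaw=None):
    s=get_state();q=s["eef_rot"];R=Ro.from_quat([q[1],q[2],q[3],q[0]])
    d=R.inv().apply(np.array(p)-s["tcp_pos"])*1000
    a=R.as_matrix();print("tcp",s["tcp_pos"].round(4),"shift",d.round(1),"tool y ang",np.arctan2(a[1,1],a[0,1]).round(4),"z",a[:,2].round(3),"F",s["ft_force"].round(1),"w",s["grip_width"],"t",s["t"])
E
python3 -c "
from h import *
to([.547,-.259,.24]);to([.547,-.259,.1])"
```

```text
tcp [ 0.1952 -0.5933  0.2445] shift [-438.6  207.7    4.8] tool y ang 1.8884 z [-0.001  0.002 -1.   ] F [-0.2  0.  -0.3] w 0.085299582140138 t 0.15
tcp [ 0.1952 -0.5933  0.2445] shift [-438.7  207.5  144.8] tool y ang 1.8884 z [-0.001  0.002 -1.   ] F [-0.2  0.  -0.3] w 0.085299582140138 t 0.15
```

>>> drive_tool(motion=[[-20, 10, 0, 0], [-55, 26, 0, 0], [-95, 45, 0, 0], [-140, 66, 0, 0], [-185, 88, 0, 0], [-230, 109, 0, 0], [-275, 130, 0, 0], [-320, 152, 0, 0], [-360, 170, 0, 0], [-395, 187, 0, 0], [-420, 199, 10, 0], [-434, 205, 30, 0], [-439, 207.5, 60, 0], [-439, 207.5, 90, 0], [-439, 207.5, 110, 0], [-439, 207.5, 125, 0], [-439, 207.5, 130, 0], [-439, 207.5, 130, 0], [-439, 207.5, 130, 0]], grip=1, squeeze=40)

```text
t: 2.52
tcp_pos: [0.5479, -0.259, 0.1157]
eef_rot: [0.001, -0.158, 0.987, 0.0]
ft_force: [-0.2, 0.1, -0.2]
grip_width: 0.0002
```

```bash
python3 - <<'E'
from h import *
to([.547,-.259,.05])
for n,(a,b,c,d) in {"wrist":(0,420,0,560),"side":(100,240,260,400)}.items():
    cv2.imwrite(f"pics/{n}1.png",cv2.resize(camera(n)[a:b,c:d,::-1],None,fx=1 if n=="wrist" else 4,fy=1 if n=="wrist" else 4,interpolation=cv2.INTER_CUBIC))
E
```

```text
tcp [ 0.5479 -0.259   0.1157] shift [ 0.9  0.2 65.7] tool y ang 1.8886 z [ 0.001  0.001 -1.   ] F [-0.2  0.1 -0.2] w 0.00020779241970547902 t 2.525
```

View pics/wrist1.png

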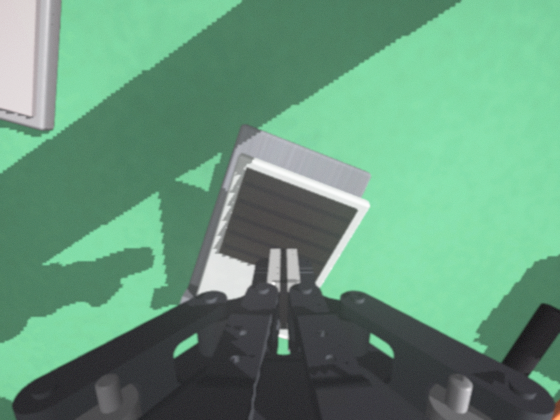

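View pics/side1.png

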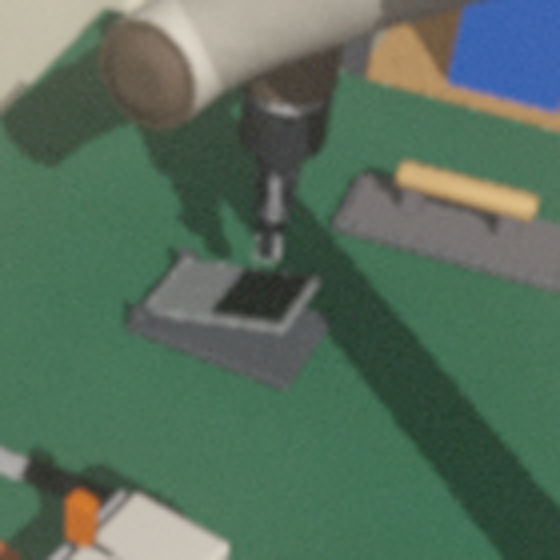

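The closed fingers are above the pad (wrist picture: tips about (283,270) at the pad's inner part; pad spans (215-355,165-270)). I'll press in stages and watch the force.

>>> drive_tool(motion=[[0, 0, 12, 0], [0, 0, 24, 0], [0, 0, 34, 0], [0, 0, 42, 0], [0, 0, 48, 0], [0, 0, 53, 0], [0, 0, 57, 0], [0, 0, 61, 0], [0, 0, 64, 0], [0, 0, 64, 0]])

```text
t: 3.88
tcp_pos: [0.5454, -0.2591, 0.0525]
eef_rot: [-0.002, -0.158, 0.987, 0.001]
ft_force: [-6.1, 1.0, 11.4]
grip_width: 0.0
```

>>> drive_tool(motion=[[0, 0, 1.5, 0], [0, 0, 3, 0], [0, 0, 4, 0], [0, 0, 4, 0]])

```text
t: 4.38
tcp_pos: [0.545, -0.2591, 0.0502]
eef_rot: [-0.003, -0.159, 0.987, 0.001]
ft_force: [-3.2, 2.0, 11.2]
grip_width: 0.0003
```

>>> drive_tool(motion=[[0, 0, 1, 0], [0, 0, 2, 0], [0, 0, 3, 0], [0, 0, 3, 0], [0, 0, 3, 0]])

```text
t: 5.0
tcp_pos: [0.5449, -0.2591, 0.0492]
eef_rot: [-0.003, -0.159, 0.987, 0.001]
ft_force: [-2.8, 3.0, 11.8]
grip_width: 0.0002
```

```bash
python3 - <<'E'
from h import *
to([.547,-.259,.05])
cv2.imwrite("pics/side2.png",cv2.resize(camera("side")[150:220,280:360,::-1],None,fx=7,fy=7,interpolation=cv2.INTER_CUBIC))
E
```

```text
tcp [ 0.5449 -0.2591  0.0492] shift [-2.  -0.6 -0.8] tool y ang 1.8902 z [-0.006  0.    -1.   ] F [-2.8  3.  11.8] w 0.00015053185922759034 t 5.0
```

View pics/side2.png

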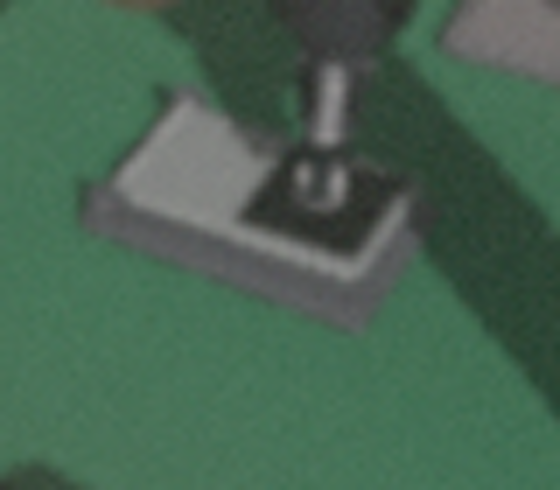

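The treadle lies nearly parallel to the base, but the force hasn't jumped, so it may not be on its stop yet. I'll press further.

>>> drive_tool(motion=[[0, 0, 2, 0], [0, 0, 4, 0], [0, 0, 5, 0], [0, 0, 5, 0], [0, 0, 5, 0]])

```text
t: 5.68
tcp_pos: [0.5449, -0.2591, 0.0489]
eef_rot: [-0.003, -0.16, 0.987, -0.0]
ft_force: [-8.6, 6.7, 25.4]
grip_width: 0.0002
```

Force is up to 25 N with no further travel, so the treadle is on its stop. I'll let it up and rise.

>>> drive_tool(motion=[[0, 0, 0, 0], [0, 0, -10, 0], [0, 0, -25, 0], [0, 0, -45, 0], [0, 0, -75, 0], [0, 0, -115, 0], [0, 0, -155, 0], [0, 0, -185, 0], [0, 0, -190, 0], [0, 0, -190, 0]], grip=-1)

```text
t: 6.92
tcp_pos: [0.5454, -0.2585, 0.2379]
eef_rot: [-0.004, -0.16, 0.987, 0.001]
ft_force: [0.1, -0.3, -0.9]
grip_width: 0.0852
```

```bash
python3 - <<'E'
from h import *
to([.546,.126,.24])
a=camera("side")[140:310,220:350,::-1]
cv2.imwrite("pics/side3.png",cv2.resize(a,None,fx=3.5,fy=3.5,interpolation=cv2.INTER_CUBIC))
E
```

```text
tcp [ 0.5454 -0.2585  0.2379] shift [-122.   364.7   -2.1] tool y ang 1.8919 z [-0.007  0.    -1.   ] F [ 0.1 -0.3 -0.9] w 0.08515557095809535 t 6.925
```

View pics/side3.png

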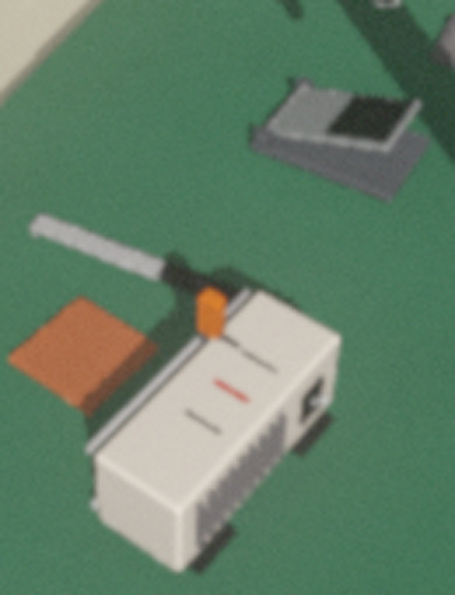

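The treadle is back up, and the shutter is still shut. Now to above the tab, turning the jaws onto the lamp's y axis.

>>> drive_tool(motion=[[-6, 18, 0, 0.02], [-16, 48, 0, 0.06], [-28, 84, 0, 0.12], [-41, 122, 0, 0.18], [-54, 162, 0, 0.24], [-68, 202, 0, 0.3], [-81, 242, 0, 0.36], [-94, 282, 0, 0.41], [-105, 315, 0, 0.45], [-114, 341, 0, 0.484], [-120, 357, 0, 0.484], [-122, 364.7, 0, 0.484], [-122, 364.7, 0, 0.484], [-122, 364.7, 0, 0.484]])

```text
t: 8.72
tcp_pos: [0.5457, 0.1253, 0.2372]
eef_rot: [-0.004, 0.082, 0.997, -0.0]
ft_force: [0.9, 0.4, -0.3]
grip_width: 0.0855
```

```bash
python3 - <<'E'
from h import *
to([.546,.126,.128])
print(proj("wrist",[[.546,.126,.15],[.546+.04*.162,.126+.04*.987,.127]]))
cv2.imwrite("pics/wrist4.png",camera("wrist")[:,:,::-1])
E
```

```text
tcp [0.5457 0.1253 0.2372] shift [ -1.2   0.9 109.2] tool y ang 1.4071 z [-0.009  0.    -1.   ] F [ 0.9  0.4 -0.3] w 0.0854727332953604 t 8.725
[[284.58845162 222.20179513]
 [332.04916741 213.65065742]]
```

View pics/wrist4.png

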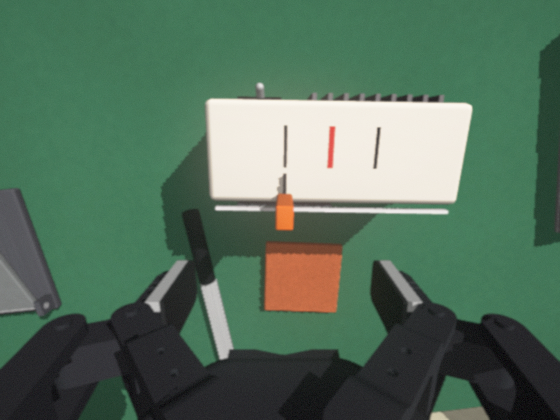

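The tab top is at (285,218), against a prediction of (284.6,222), so y agrees and x is about 2-3 mm smaller, near 0.544. The marks run straight along the jaw axis. I'll descend and then grip.

>>> drive_tool(motion=[[0, 0.5, 12, 0], [1, 0.9, 30, 0], [1, 0.9, 50, 0], [1, 0.9, 70, 0], [1, 0.9, 88, 0], [1, 0.9, 100, 0], [1, 0.9, 106, 0], [1, 0.9, 109, 0], [1, 0.9, 109, 0], [1, 0.9, 109, 0]])

```text
t: 10.02
tcp_pos: [0.5443, 0.1265, 0.1289]
eef_rot: [-0.004, 0.082, 0.997, 0.0]
ft_force: [-0.5, 0.1, 0.5]
grip_width: 0.0852
```

```bash
python3 - <<'E'
from h import *
to([.544,.126,.128])
cv2.imwrite("pics/wrist5.png",camera("wrist")[:,:,::-1])
E
```

```text
tcp [0.5443 0.1265 0.1289] shift [ 0.2 -0.5  0.9] tool y ang 1.4071 z [-0.008  0.001 -1.   ] F [-0.5  0.1  0.5] w 0.0852199817126033 t 10.025
```

View pics/wrist5.png

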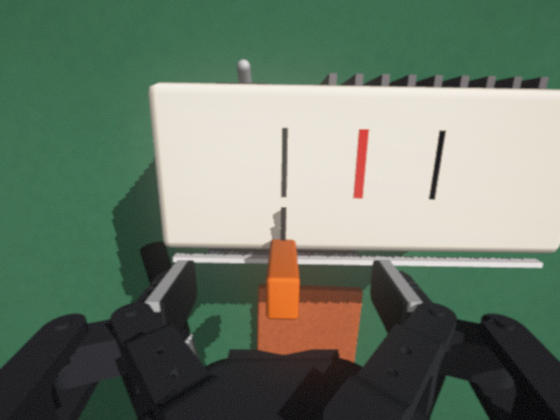

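The tab is centred between the open pads (tab at x≈284; pads at 180 and 390). Closing.

>>> drive_tool(motion=[[0, 0, 0, 0], [0, 0, 0, 0], [0, 0, 0, 0], [0, 0, 0, 0], [0, 0, 0, 0], [0, 0, 0, 0], [0, 0, 0, 0], [0, 0, 0, 0]], grip=1, squeeze=60)

```text
t: 11.08
tcp_pos: [0.5442, 0.1261, 0.129]
eef_rot: [-0.004, 0.082, 0.997, -0.0]
ft_force: [-0.6, -2.9, 2.7]
grip_width: 0.013
```

>>> drive_tool(motion=[[0, 3, 0, 0], [0, 8, 0, 0], [0, 13, 0, 0], [0, 18, 0, 0], [0, 23, 0, 0], [0, 28, 0, 0], [0, 32, 0, 0], [0, 36, 0, 0], [0, 39, 0, 0], [0, 40, 0, 0], [0, 40, 0, 0], [0, 40, 0, 0]])

```text
t: 12.58
tcp_pos: [0.551, 0.1645, 0.129]
eef_rot: [-0.004, 0.082, 0.997, -0.001]
ft_force: [2.6, -8.7, 1.7]
grip_width: 0.0132
```

```bash
python3 - <<'E'
from h import *
to([.544+.04*.162,.126+.04*.987,.129])
cv2.imwrite("pics/wrist6.png",camera("wrist")[:,:,::-1])
cv2.imwrite("pics/side6.png",cv2.resize(camera("side")[140:310,220:350,::-1],None,fx=3.5,fy=3.5,interpolation=cv2.INTER_CUBIC))
E
```

```text
tcp [0.551  0.1645 0.129 ] shift [0.7 0.9 0. ] tool y ang 1.4066 z [-0.008 -0.002 -1.   ] F [ 2.6 -8.7  1.7] w 0.013179300220981995 t 12.575
```

View pics/wrist6.png

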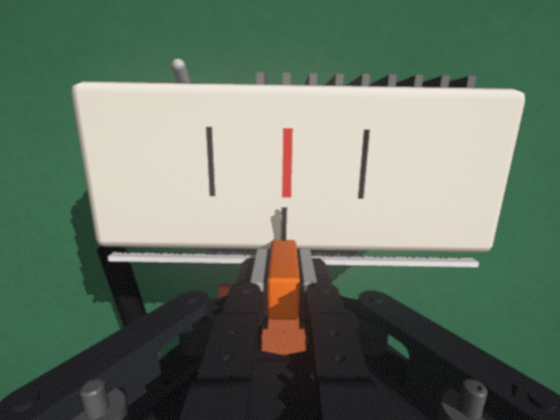

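View pics/side6.png

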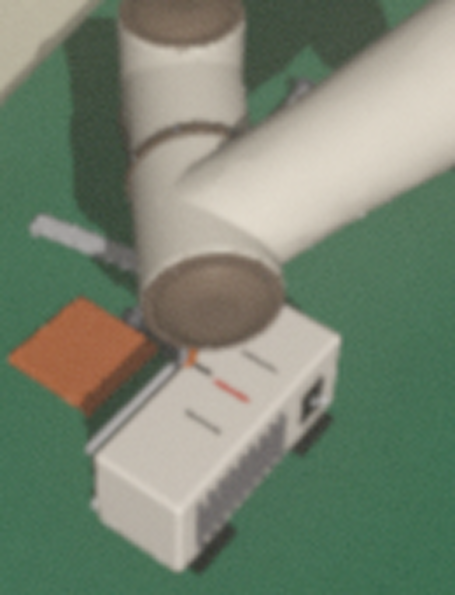

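The pointer (284,222) is about 1 mm short of the red mark (287,162; 77 px = 40 mm), so the shutter is at about 39 mm. I'll hold there and check for creep.

>>> drive_tool(motion=[[0, 1, 0, 0], [0, 1, 0, 0], [0, 1, 0, 0], [0, 1, 0, 0], [0, 1, 0, 0], [0, 1, 0, 0], [0, 1, 0, 0], [0, 1, 0, 0], [0, 1, 0, 0], [0, 1, 0, 0], [0, 1, 0, 0], [0, 1, 0, 0]])

```text
t: 14.18
tcp_pos: [0.551, 0.1643, 0.129]
eef_rot: [-0.004, 0.082, 0.997, -0.002]
ft_force: [0.7, -8.8, 2.0]
grip_width: 0.0135
```

```bash
python3 - <<'E'
from h import *
to([.544+.04*.162,.126+.04*.987,.129])
cv2.imwrite("pics/wrist7.png",camera("wrist")[:,:,::-1])
cv2.imwrite("pics/top7.png",camera("top")[:,:,::-1])
print(get_state()["tcp_pos"])
E
```

```text
tcp [0.551  0.1643 0.129 ] shift [0.7 1.1 0. ] tool y ang 1.4062 z [-0.009 -0.004 -1.   ] F [ 0.7 -8.8  2. ] w 0.013484394725722198 t 14.175
[0.55101388 0.1642884  0.12900597]
```

View pics/wrist7.png

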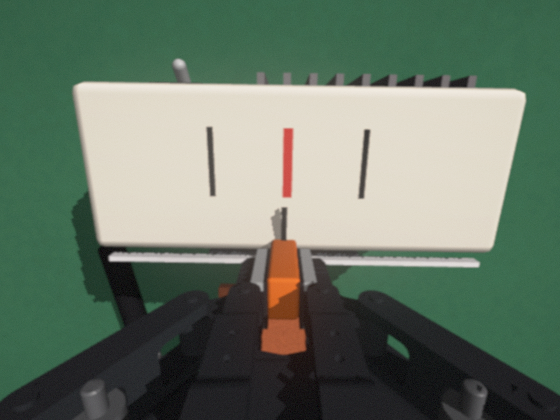

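View pics/top7.png

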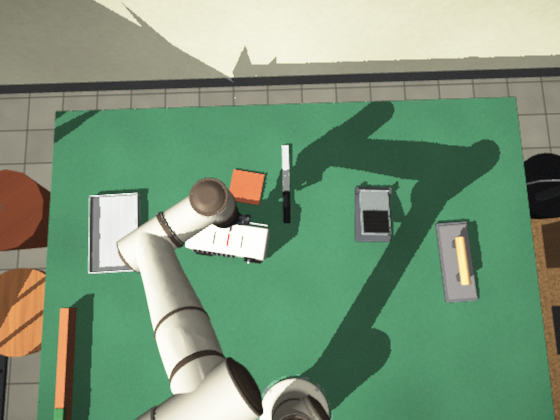

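The shutter is steady at about 38 to 39 mm, the pedal is up, and nothing loose has moved (top picture). Handing in.

```bash
python3 -c "
from rig import *
print(sign_off())"
```

```text
the job is handed in; nothing more can be done
None
```

I pressed the pedal to its stop and let it back up. Then I gripped the orange tab, slid the shutter to about half open, and handed the job in at about 14 s while still holding it.

- **Pedal:** on the last press the force rose from 12 N to 25 N with almost no further travel (0.3 mm), so I took that as the stop. The last side and top pictures show the treadle back up.
- **Shutter:** in the last wrist picture the pointer is 1 to 2 mm short of the red mark, so the shutter is at about 38 to 39 mm. The TCP crept about 0.2 mm over the last 1.6 s. The wrist carries about 9 N of spring force, and the grip is set to 60 N with the jaws about 13.5 mm apart on the 14 mm tab.
- **Loose things:** the last top picture shows the tile, file, float and tray where they lay.
- **Not confirmed:** I never saw the lamp's window lit, because no camera view showed it. The joint values are inferred from pictures and forces, not read directly.
- **Small disagreement:** the last 1 mm nudge towards the red mark did not move the shutter. I left it, as it is well inside the 32 to 48 mm range.

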